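# Load the battery row of an opened backup power unit

## Robot

A 6-joint arm with a two-finger parallel gripper is mounted at the origin on the work surface. World frame = base frame: x ahead of the robot, y to its left, z up, the work surface at z = 0. Lengths are in m, angles in rad, forces in N, time in s.
With the tool pointing down it reaches from about 0.35 to 0.85 m from the base axis. Payload 8.1 kg.
Tool frame: the origin (TCP) lies on the mounting face of the last link; the fingertips stand 186 mm ahead of it and the grasp point (between the pads) lies 167 mm ahead of it; z points along the fingers, y is the line along which they close (so a half turn about z gives the same grasp; the last joint's range is limited). The gripper opens to 93 mm and grips with 3 to 60 N. Pads are 15 mm wide; open, the fingers measure 128 mm over their backs; the gripper's body (75 mm by 188 mm) begins 65 mm behind the grasp point.
Start: joints at [-1.398, 0.13, 1.488, -0, 1.523, -0.085], TCP at [0.153, -0.58, 0.405] pointing down, gripper open.
Joint ranges: [-2.96, 2.96], [-0.89, 2.26], [0.02, 2.5], [-1.34, 4.48], [0, 2.73], [-2.66, 2.66]. Speed limits (rad/s): [2.39, 2.39, 2.79, 3.14, 3.14, 3.14].

## Interface

Orientations are given as a rotation vector (axis times angle).
In Python, from plant import read_state, read_camera, camera_params, close_job gives the robot as it stands. The module is installed in compiled form; this text tells all that it offers.
- The arm moves only by the tool servo_tool, never from a script. Its argument "increments" is a list of rows, each an object with "slide": the shift along the tool's x, y, z in mm, a list of three; "dr": the turn, a rotation vector about the tool's x, y, z in rad, a list of three; "jaw": the closure, from 0 (fully open) to 1 (shut). In form: [{"slide": [x, y, z], "dr": [ax, ay, az], "jaw": jaw}, ...]. A call has 1 to 20 rows; each row is the pose to reach, as a shift and turn from the pose commanded when the call began, along the tool's axes at that moment; what a row does not reach only later rows make up. A row lasts 1/10 s, in which the tool goes at most 50 mm and 8.59 degrees, less where a joint would pass 70% of its speed; a pose out of reach is approached as far as the arm can. A call with a gripper value outside its range is refused whole. The fingers move at their own pace and stop on an object; "force" is the grip in N (left out, the last holds). Time passes only in rows, so rows that repeat a pose let the fingers close. It gives the time, the measured TCP pose, the force, the opening and the grip force at its end, in the units of the state.
- read_state(): the state, without advancing time (a new reading comes with each control period).
- read_camera(name): name is "side" or "top"; returns (picture, depth): 400x640x3 uint8, red, green, blue; 400x640 float32, m along the optical axis (not along the pixel's ray), 0 where there is no reading.
- camera_params(name): a dict with "fx", "fy", "cx", "cy" (pixels), "k1" (the pictures are not rectified: a ray, as slopes to the right and down, at radius r is drawn at 1 + k1 r^2 times it, then the intrinsics apply), "rvec" (rotation vector, rad) and "tvec" (3), from world to camera coordinates, as OpenCV has them. Camera axes: x right, y down, z forward; pixel columns grow to the right and rows downward; lengths in m; the calibration is good to about 2 mm. A picture is of the moment at which its call begins. camera_params takes no time and is no camera call.
- close_job(): hands the job in; it is judged then, once.
The state is a dict: "t": time; "q": joint angles; "dq": joint speeds; "joint_torque": joint torques, N m; "tool_pos": TCP position; "orientation": TCP orientation; "force": force on the tool from outside, world axes, zero at the start; "wrist_torque": the same for the moment, N m; "opening": finger opening in m; "gripper_force": force on a finger pad.
Only numpy, scipy, OpenCV 4.12 (cv2) and the standard library are available. Lean on these libraries where they do the work, as an engineer would, in place of code of your own. Each camera call takes 0.05 s, during which the arm holds its last target. There are 200 camera calls.

## Task

The backup power unit on the bench is having its four batteries renewed: three new ones (black with blue lids) already stand in a loose row at the open end of its battery bay. Stand the fourth new battery upright behind them in the bay, square and in line like the others, then push all four along the bay together as one straight row, none of them tipping or turning, under the circuit board until they are packed tight and fully home against the stop at the far end. Then swing the retaining gate fully shut behind the last one; leave the old grey battery and everything else on the bench where it is.

Things in the scene. Friction and masses are not known exactly. Their poses are not given: they have to be found in the camera images.
- chassis: The power unit's open sheet-metal chassis, fixed, 310 mm (its x) by 480 mm (its y). Origin: on the battery bay's centre line, at bench level; y along the bay in the pushing direction, x across it, away from the electronics. The bay's smooth floor is 3 mm above the bench, from the open end without a wall at y = -240 mm to the stop at y = +200; it is 105 mm wide (x from -52.5 to +52.5).
- bay_wall (a point): Middle of the top edge of the partition along the bay's -x side, at chassis (-54, 0, 45) mm. It is 3 mm thick, 45 mm high and runs the bay's whole length; beyond it (to x = -250) stand electronics up to 70 mm high and chassis walls 55 mm high.
- guide_mouth (a point): Where the straight guide wall on the bay's +x side begins, at chassis (+52.5, +70, 25) mm. The wall is 25 mm high and runs from here to the stop; a gentle flare before it leads outwards to x = +62 at y = +25. From there back to y = -240 the bay is open to the bench on this side.
- board_edge (a point): Middle of the near edge of the green circuit board that roofs the bay from chassis y = +80 to +205 mm, at chassis (0, +80, 68) mm. Its underside is 68 mm above the bench, its top 71 mm, its small components reach 82 mm.
- end_stop (a point): Foot of the end stop's face, on the bay floor at chassis (0, +200, 3) mm. The four batteries, packed tight and home, have their centres 21.5, 64.5, 107.5 and 150.5 mm from this face; the rear face of the last is then 172 mm from it (chassis y = +28).
- gate (a joint): Angle of the retaining gate about its upright hinge (rad). 0: shut, straight across the bay, middle plane at chassis y = +22, plate 4 mm thick, so 4 mm play behind a row that is home; a battery not home blocks it. It grows as the gate opens away from the stop: at 1.57 it points along chassis -y. It starts at 1.65 to 2.1, stays where left (friction 0.12 N m), hard stops at 0 and 2.3.
- gate_hinge (a point): The gate's hinge axis (upright), at chassis (+70, +22) mm, 28 mm above the bench. From it the gate reaches 116 mm: towards chassis -x when shut. The plate spans 8 to 48 mm above the bench; the hinge post is 56 mm high, its barrel 18 mm across.
- gate_tab (a point): Top centre of the red finger tab on the gate's upper edge, 80 mm from the hinge axis, 70 mm above the bench. The tab is 30 mm along the gate, 12 mm thick and stands 22 mm above the plate.
- battery_a: Leading battery of the row (nearest the stop), black with a blue lid, 97 mm (its x) by 43 mm (its y) by 52 mm high, 58 mm over the two terminals near the ends of its lid; about 0.3 kg. Origin: centre of its underside; z up. In the row its long side lies across the bay.
- battery_b: Second battery of the row, the same. All have smooth plastic cases that slide easily (friction about 0.35 on the floor, on each other and in the fingers).
- battery_c: Third battery of the row, the same; at the start it is the rearmost in the bay.
- battery_d: The fourth new battery, the same (black, blue lid), standing upright on the bench beside the bay's +x side, at either of two places that it shares with the old one.
- old_battery: The old battery that was taken out, the same size and mass but with a grey case and brown lid, standing on the bench. To be left alone.
- multimeter: Orange multimeter lying on the bench, 90 x 190 x 43 mm, origin at the centre of its underside. Bystander.
- screwdriver: Yellow-handled screwdriver lying on the bench, 190 mm long. Bystander.
- solder_reel: Solder reel standing on its flange, 66 mm across, 48 mm high. Bystander.
- parts_tray: Green open tray, 90 x 130 x 25 mm. Bystander.
- pliers: Blue-handled pliers lying on the bench near the bay's open end, about 165 mm long, 18 mm high. Bystander.
Things that resemble listed ones, but are neither listed nor needed, are in the scene too. Leave any green or turquoise look-alike of the battery_a alone. What is shaped like the battery_b but turquoise is not meant.

How it is judged:
By the outcome, as a careful person would: the job done as asked, in the order asked, and still so for the second after the job is handed in, with the robot touching nothing.
It also fails if it takes over 64 s, if anything falls off the work surface, if the arm or the gripper's body presses on something with over 40 N, if the wrist force passes 120 N, or if a joint passes its speed limit or range.

## Working session

There is one attempt and no reset: what is moved stays moved. The work goes in short steps, Python scripts to look and compute and a tool call to move; the robot and the scene stay as the last step left them, time stands still between calls to the robot, and variables do not carry over. Pictures are saved under pics/ and viewed, at most 10 in all, crops included, and the job is handed in when it is done.

Besides the shell and the picture viewer there is one more tool, called after "Call:" by a JSON object that holds its "method" and its "body". servo_tool: Moves the arm, as the interface text tells. Its arguments: {"type":"object","properties":{"increments":{"type":"array"},"force":{"type":"number"}},"required":["increments"]}

```bash
mkdir -p pics; cat > h.py <<'E'
import numpy as np, cv2
from plant import read_state, read_camera, camera_params, close_job
def cam(n):
    p=camera_params(n); R=cv2.Rodrigues(np.array(p["rvec"],float))[0]
    K=np.array([[p["fx"],0,p["cx"]],[0,p["fy"],p["cy"]],[0,0,1]]); return K,np.array([p["k1"],0,0,0,0.]),R,np.array(p["tvec"],float).ravel()
def ray2z(n,uv,z):
    K,d,R,t=cam(n); uv=np.asarray(uv,float).reshape(-1,1,2)
    s=cv2.undistortPoints(uv,K,d).reshape(-1,2); D=np.c_[s,np.ones(len(s))]@R; C=-R.T@t
    return C+D*((z-C[2])/D[:,2])[:,None]
def cloud(n,dep):
    K,d,R,t=cam(n); v,u=np.mgrid[0:400,0:640]
    s=cv2.undistortPoints(np.c_[u.ravel(),v.ravel()].astype(float).reshape(-1,1,2),K,d).reshape(-1,2)
    P=(np.c_[s,np.ones(len(s))]*dep.reshape(-1,1)-t)@R; P[dep.ravel()==0]=np.nan
    return P.reshape(400,640,3)
def proj(n,P):
    K,d,R,t=cam(n); return cv2.projectPoints(np.asarray(P,float).reshape(-1,1,3),cv2.Rodrigues(R)[0],t,K,d)[0].reshape(-1,2)
E
python3 - <<'E'
from h import *
for n in("top","side"):
    im,d=read_camera(n); np.savez(f"{n}0.npz",im=im,d=d); cv2.imwrite(f"pics/{n}0.png",im[:,:,::-1])
    K,k,R,t=cam(n); print(n,K[0,0],k[0],-R.T@t,R.round(2).tolist())
print(read_state())
E
```

```text
top 456.621526714054 -0.04202711896866322 [ 0.47369907 -0.05343859  1.68266192] [[0.01, -1.0, 0.02], [-1.0, -0.01, -0.04], [0.04, -0.02, -1.0]]
side 427.01516623679584 -0.11177572964440377 [0.41557164 1.03957122 0.91810288] [[-1.0, -0.09, -0.02], [-0.04, 0.59, -0.81], [0.08, -0.8, -0.59]]
{'t': 0.1, 'q': array([-1.39839520e+00,  1.31074880e-01,  1.48915484e+00, -7.10629109e-06,
        1.52302874e+00, -8.54038739e-02]), 'dq': array([-2.99766278e-04, -7.36702734e-04, -3.89588524e-03, -2.33152106e-05,
       -1.01226629e-03, -2.31124603e-04]), 'joint_torque': array([ 3.92522179e-05, -5.61341143e+01, -4.93097448e+01,  7.70348101e-02,
        2.90940050e-02, -6.86730118e-05]), 'tool_pos': array([ 0.15295743, -0.5799606 ,  0.40380707]), 'orientation': array([-3.11387847e+00, -4.03625271e-01,  1.24856751e-04]), 'force': array([-0.17640406,  0.39910619,  0.46213832]), 'wrist_torque': array([0.06533774, 0.00593553, 0.0161361 ]), 'gripper_force': 0.0, 'opening': 0.09312574061183741}
```

View pics/top0.png

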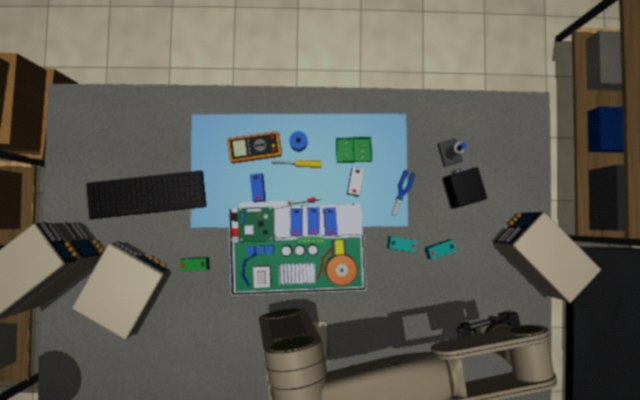

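View pics/side0.png

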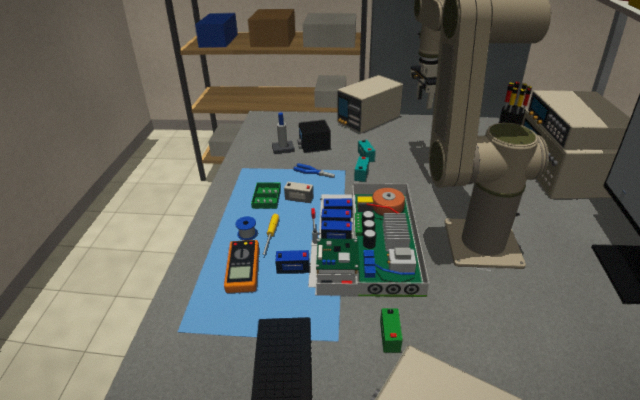

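The top view shows the chassis at (230-366, 205-293), with chassis y pointing image-left (world +y) and the three blue row lids at (296/313/330, 221). Battery D (blue) is at (258,187), the old one at (356,181) and the red gate tab at (312,200). The side view agrees.

```bash
python3 - <<'E'
from h import *
for n,zb in(("top",.052),("side",.052)):
    f=np.load(f"{n}0.npz"); im,d=f["im"],f["d"]; C=cloud(n,d); hsv=cv2.cvtColor(im,cv2.COLOR_RGB2HSV)
    m=cv2.inRange(hsv,(105,140,50),(125,255,255))
    N,L,S,c=cv2.connectedComponentsWithStats(m)
    for i in range(1,N):
        if S[i,4]<60: continue
        cs=cv2.findContours((L==i).astype(np.uint8),0,2)[0][0].reshape(-1,2)
        W=ray2z(n,cs,zb)[:,:2]; r=cv2.minAreaRect((W*1000).astype(np.float32))
        print(n,c[i].round(1),S[i,4],np.round(r[0],1),np.round(r[1],1),round(r[2],1),"z",np.nanmedian(C[L==i][:,2]).round(3))
    m=cv2.inRange(hsv,(0,150,90),(6,255,255))|cv2.inRange(hsv,(174,150,90),(180,255,255))
    N,L,S,c=cv2.connectedComponentsWithStats(m)
    for i in range(1,N):
        if S[i,4]<5: continue
        print(n,"red",c[i].round(1),S[i,4],ray2z(n,c[i],.07).round(4),"z",np.nanmax(C[L==i][:,2]).round(3))
f=np.load("top0.npz");im=f["im"]
cv2.imwrite("pics/topcrop.png",cv2.resize(im[165:300,220:375],None,fx=5,fy=5,interpolation=cv2.INTER_CUBIC)[:600,:800,::-1])
E
```

```text
top [610.8 127.9] 923 [  831.6 -1154.5] [ 85.7 155.2] 88.6 z -0.486
top [298.  140.7] 257 [760.5   4.5] [68.9 57.5] 0.9 z 0.047
top [404.3 184.5] 193 [ 605.3 -379.4] [ 42.2 102.1] 71.8 z 0.014
top [257.2 186.5] 295 [590.7 147.9] [96.  43.3] 6.8 z 0.053
top [296.  220.5] 250 [469.6   7. ] [89.1 35.7] 0.9 z 0.057
top [313.2 219.4] 241 [474.  -53.6] [89.1 35.7] 0.8 z 0.056
top [329.8 220.2] 237 [ 472.7 -113.9] [91.5 37.4] 4.9 z 0.056
top red [271.9 136.1] 8 [[0.7715 0.0969 0.07  ]] z 0.046
top red [273.3 149.1] 9 [[0.7251 0.0908 0.07  ]] z 0.046
top red [311.2 199.4] 13 [[ 0.5484 -0.046   0.07  ]] z 0.077
top red [234.5 232. ] 42 [[0.4296 0.222  0.07  ]] z 0.044
top red [321.8 266.5] 8 [[ 0.3127 -0.0867  0.07  ]] z 0.07
side [212.7  29.9] 917 [ 1619.2 -2418.9] [ 305.6 1083.7] 11.8 z 0.281
side [305.9 169.1] 177 [ 599.1 -319.8] [ 53.9 107.1] 65.2 z 0.013
side [336.9 202.6] 204 [ 471.9 -117.7] [92.2 39.6] 3.6 z 0.057
side [335.5 213. ] 246 [473.8 -62.8] [92.8 47.9] 3.7 z 0.057
side [245.1 222.5] 232 [762.2   7.9] [66.5 65.8] 4.0 z 0.048
side [335.7 224.9] 278 [470.    1.1] [95.  49.4] 3.7 z 0.057
side [247.2 235.6] 61 [742.6  66. ] [62.4 44.3] 14.5 z 0.004
side [335.4 235.2] 80 [467.5  49.2] [55.6 28. ] 3.8 z 0.029
side [291.1 255.4] 345 [591.3 148.2] [96.9 46.1] 4.2 z 0.053
side [373.2 264.4] 328 [313.  158.9] [136.9 104.4] 3.6 z 0.033
side [292.2 266.7] 105 [584.4 190.8] [58.1 23.8] 4.2 z 0.027
side red [363.2 157.4] 5 [[ 0.3872 -0.3904  0.07  ]] z 0.058
side red [383.8 207.1] 83 [[ 0.3185 -0.0779  0.07  ]] z 0.071
side red [312.9 212. ] 20 [[ 0.5471 -0.0374  0.07  ]] z 0.074
side red [235.  243.3] 7 [[0.7632 0.1279 0.07  ]] z 0.044
side red [250.5 242.5] 8 [[0.7175 0.121  0.07  ]] z 0.045
side red [304. 254.] 9 [[0.5531 0.1584 0.07  ]] z 0.058
side red [346.8 281.6] 22 [[0.4271 0.2562 0.07  ]] z 0.036
side red [393. 335.] 15 [[0.3117 0.4191 0.07  ]] z 0.06
```

View pics/topcrop.png

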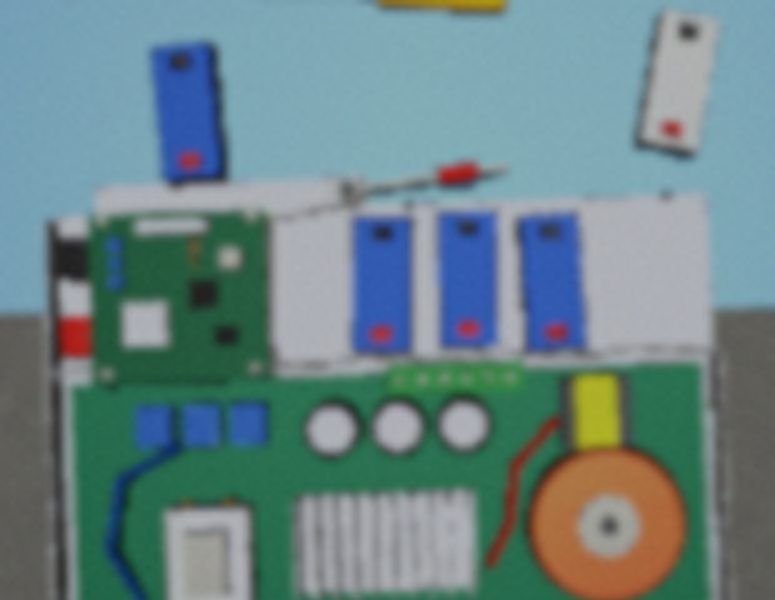

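The crop shows the hinge post at about (290,203) full-frame and the tab at (311,200), with the gate pointing to chassis -y. The board's near edge is at column ~274 and the floor's open end at column ~361. Next is the chassis frame.

```bash
python3 - <<'E'
from h import *
f=np.load("top0.npz"); im,d=f["im"],f["d"]; hsv=cv2.cvtColor(im,cv2.COLOR_RGB2HSV); C=cloud("top",d); g=cv2.cvtColor(im,cv2.COLOR_RGB2GRAY).astype(float)
def edge(n,g,pts,ax,w,z,sgn):   # strongest signed gradient along axis near seeds, sub-pixel, -> world line
    out=[]
    for u,v in pts:
        p=np.array([cv2.getRectSubPix(g.astype(np.float32),(1,1),(float(u+(k if ax==0 else 0)),float(v+(k if ax==1 else 0))))[0,0] for k in np.arange(-w,w+.01,.5)])
        k=np.arange(-w,w+.01,.5); gr=sgn*np.gradient(cv2.GaussianBlur(p.reshape(1,-1),(5,1),0).ravel()); gr=np.clip(gr,0,None)
        i=gr.argmax(); s=slice(max(0,i-2),i+3); kk=(gr[s]*k[s]).sum()/gr[s].sum()
        out.append((u+kk,v) if ax==0 else (u,v+kk))
    W=ray2z(n,out,z)[:,:2]; l=cv2.fitLine(W.astype(np.float32),cv2.DIST_HUBER,0,.001,.001).ravel()
    r=(W-l[2:])@np.array([-l[1],l[0]]); return l, np.std(r)*1000, np.degrees(np.arctan2(l[1],l[0])), out[0],out[-1]
# floor open end (bright->dark going right)
print("floor end",edge("top",g,[(361,v) for v in range(207,233,2)],0,4,.003,-1))
# floor +x edge rows ~205 : mat->white going down
print("floor +x",edge("top",hsv[:,:,1].astype(float),[(u,205) for u in range(303,358,3)],1,4,.003,-1))
# board near edge: green->white going right
print("board near",edge("top",hsv[:,:,1].astype(float),[(274,v) for v in range(211,237,2)],0,4,.071,-1))
# chassis outer -x wall top at row ~293
print("x=-250",edge("top",g,[(u,293) for u in range(240,360,6)],1,4,.055,-1), g[285:300,300])
# partition top by depth
for u in range(278,362,12):
    col=C[228:246,u]; s=(abs(col[:,2]-.045)<.008); print(u,[(228+i,*(1000*col[i]).round(0)) for i in np.where(s)[0]])
for uv,z in(((290,203),.056),((311.4,199.6),.07)): print(ray2z("top",uv,z))
print("old", )
E
```

```text
floor end (array([ 0.9983976 ,  0.05658861,  0.48481473, -0.23190725], dtype=float32), np.float64(1.0808489909969665), np.float32(3.2440212), (np.float64(360.4079545454546), 207), (np.float64(362.04656084656085), 231))
floor +x (array([ 0.04220348, -0.999109  ,  0.53519714, -0.12092242], dtype=float32), np.float64(2.674415267144369), np.float32(-87.58119), (303, np.float64(205.00593667546175)), (357, np.float64(203.44162775183455)))
board near (array([0.9990205 , 0.04424933, 0.45684767, 0.08805933], dtype=float32), np.float64(0.331269799355031), np.float32(2.536128), (np.float64(272.45042222827567), 211), (np.float64(273.07726087553175), 235))
x=-250 (array([ 0.00711872, -0.99997467,  0.22223146,  0.04186452], dtype=float32), np.float64(4.1245232325228), np.float32(-89.59212), (240, np.float64(292.2397660818713)), (354, np.float64(291.9442231075697))) [ 86.  82.  85. 108. 124.  95.  77.  96.  97.  89.  91.  91.  92.  81.
  60.]
278 []
290 [(np.int64(237), np.float64(414.0), np.float64(28.0), np.float64(49.0))]
302 [(np.int64(228), np.float64(447.0), np.float64(-15.0), np.float64(51.0
[... 360 characters left out ...]
oat64(53.0)), (np.int64(236), np.float64(419.0), np.float64(-58.0), np.float64(47.0))]
326 [(np.int64(236), np.float64(419.0), np.float64(-101.0), np.float64(45.0))]
338 [(np.int64(235), np.float64(423.0), np.float64(-144.0), np.float64(41.0)), (np.int64(240), np.float64(405.0), np.float64(-144.0), np.float64(46.0)), (np.int64(241), np.float64(402.0), np.float64(-144.0), np.float64(43.0)), (np.int64(242), np.float64(399.0), np.float64(-144.0), np.float64(53.0)), (np.int64(244), np.float64(391.0), np.float64(-144.0), np.float64(46.0))]
350 [(np.int64(235), np.float64(424.0), np.float64(-187.0), np.float64(42.0))]
[[0.53506774 0.02920275 0.056     ]]
[[ 0.54764533 -0.04688292  0.07      ]]
old
```

```bash
cat >> h.py <<'E'
TH=0.0454; OX,OY=.4681,.0078
def ch(P):  # chassis mm -> world m
    P=np.atleast_2d(np.asarray(P,float))/1000; c,s=np.cos(TH),np.sin(TH)
    return np.c_[OX+c*P[:,0]-s*P[:,1],OY+s*P[:,0]+c*P[:,1],P[:,2]]
def inv(W):
    W=np.atleast_2d(W)-[OX,OY]; c,s=np.cos(TH),np.sin(TH); return 1000*np.c_[c*W[:,0]+s*W[:,1],-s*W[:,0]+c*W[:,1]]
def go(x,y,z,psi,base=None):  # world TCP target (m), yaw of tool x -> slide mm, dr ; straight-down tool
    st=read_state(); p,r=(st["tool_pos"],st["orientation"]) if base is None else base
    R0=cv2.Rodrigues(np.array(r,float))[0]; c,s=np.cos(psi),np.sin(psi); R1=np.array([[c,s,0],[s,-c,0],[0,0,-1.]])
    return (1000*R0.T@(np.array([x,y,z])-p)).round(1).tolist(), cv2.Rodrigues(R0.T@R1)[0].ravel().round(4).tolist()
E
python3 - <<'E'
from h import *
segs=[([-54,-240,45],[-54,60,45]),([-60,80,71],[60,80,71]),([-52.5,-240,3],[60,-240,3]),([60,-240,3],[60,20,3]),([52.5,70,25],[62,25,25]),([52.5,70,25],[52.5,200,25]),([70,22,0],[70,22,56]),([-52,172+28,3],[-52,200,45]),([-250,-240,55],[-250,240,55]),([-54,205,71],[55,205,71])]
out=[]
for n,(u0,v0,u1,v1) in(("top",(222,195,372,300)),("side",(300,180,440,298))):
    im=np.load(f"{n}0.npz")["im"][v0:v1,u0:u1]; k=5; b=cv2.resize(im,None,fx=k,fy=k,interpolation=cv2.INTER_CUBIC)[:,:,::-1].copy()
    for a in segs:
        q=((proj(n,ch(a))-[u0,v0]+.5)*k).astype(int); cv2.line(b,tuple(map(int,q[0])),tuple(map(int,q[1])),(255,0,255),1)
    out.append(cv2.resize(b[:, :700],(700,int(b.shape[0]*1))) )
cv2.imwrite("pics/ov_top.png",out[0]); cv2.imwrite("pics/ov_side.png",out[1])
for n in("top","side"):
    im=np.load(f"{n}0.npz")["im"]; m=cv2.inRange(cv2.cvtColor(im,cv2.COLOR_RGB2HSV),(105,140,50),(125,255,255))
    sub=np.zeros_like(m); (u0,v0,u1,v1)=(245,165,270,202) if n=="top" else (270,245,312,262); sub[v0:v1,u0:u1]=m[v0:v1,u0:u1]
    v,u=np.nonzero(sub); W=ray2z(n,np.c_[u,v],.052)[:,:2]; w,V=np.linalg.eigh(np.cov(W.T)); a=V[:,1]; print(n,W.mean(0),np.degrees(np.arctan(a[1]/a[0])))
print(inv([[.5907,.1479],[.4696,.007],[.474,-.0536],[.4727,-.1139],[.5476,-.0469]]))
print(go(.591,.148,.30,.11))
E
```

```text
top [0.59271592 0.14765097] 7.600525280613115
side [0.59273838 0.14817357] 7.030716747337483
[[ 128.8320278   134.39151243]
 [   1.46214687   -0.86725229]
 [   3.10731812  -61.60450125]
 [  -0.928022   -121.78336822]
 [  76.93555598  -58.25169719]]
([609.2, -592.0, 104.9], [-0.0017, -0.0, 0.1478])
```

View pics/ov_top.png

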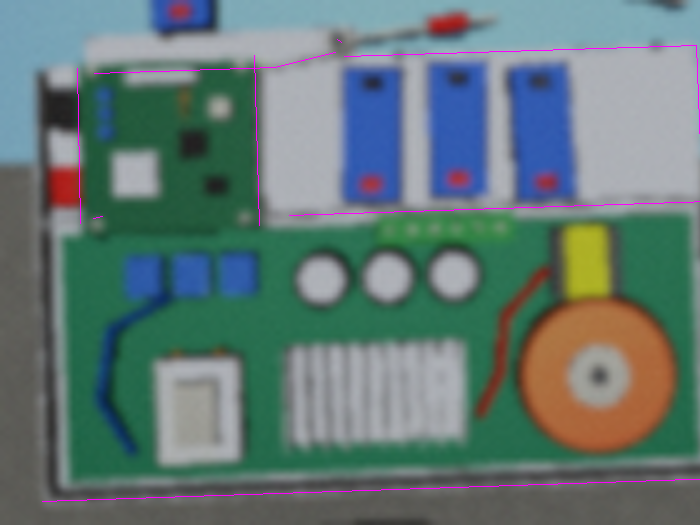

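View pics/ov_side.png

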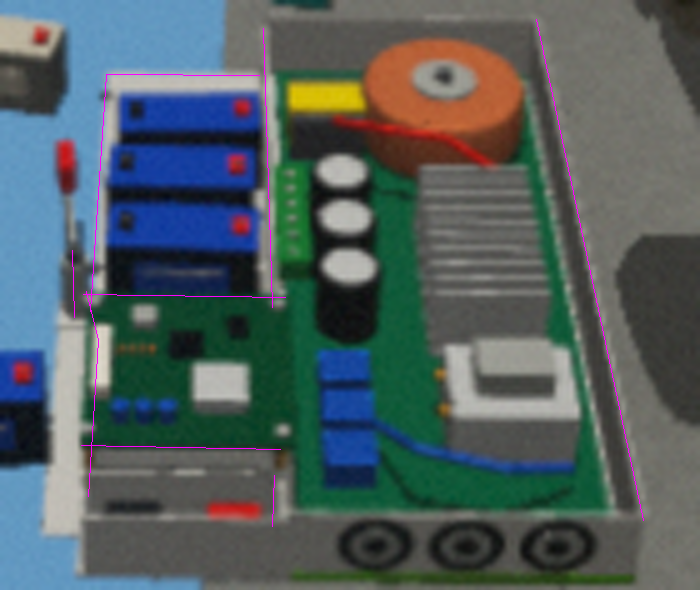

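The overlays match the chassis to within about 2 mm: partition, board edge, floor end and hinge post all coincide. Now going over D.

Call:
{"method": "servo_tool", "body": {"increments": [{"slide": [609.5,-592,60],"dr": [0,0,0.132],"jaw": 0},{"slide": [609.5,-592,60],"dr": [0,0,0.132],"jaw": 0},{"slide": [609.5,-592,60],"dr": [0,0,0.132],"jaw": 0},{"slide": [609.5,-592,60],"dr": [0,0,0.132],"jaw": 0},{"slide": [609.5,-592,60],"dr": [0,0,0.132],"jaw": 0},{"slide": [609.5,-592,60],"dr": [0,0,0.132],"jaw": 0},{"slide": [609.5,-592,60],"dr": [0,0,0.132],"jaw": 0},{"slide": [609.5,-592,60],"dr": [0,0,0.132],"jaw": 0},{"slide": [609.5,-592,60],"dr": [0,0,0.132],"jaw": 0},{"slide": [609.5,-592,60],"dr": [0,0,0.132],"jaw": 0},{"slide": [609.5,-592,60],"dr": [0,0,0.132],"jaw": 0},{"slide": [609.5,-592,60],"dr": [0,0,0.132],"jaw": 0},{"slide": [609.5,-592,60],"dr": [0,0,0.132],"jaw": 0},{"slide": [609.5,-592,60],"dr": [0,0,0.132],"jaw": 0},{"slide": [609.5,-592,60],"dr": [0,0,0.132],"jaw": 0},{"slide": [609.5,-592,60],"dr": [0,0,0.132],"jaw": 0},{"slide": [609.5,-592,60],"dr": [0,0,0.132],"jaw": 0},{"slide": [609.5,-592,60],"dr": [0,0,0.132],"jaw": 0},{"slide": [609.5,-592,60],"dr": [0,0,0.132],"jaw": 0},{"slide": [609.5,-592,60],"dr": [0,0,0.132],"jaw": 0}], "force": 25}}

```text
t: 2.1
tool_pos: [0.5911, 0.1469, 0.3445]
orientation: [3.135, 0.197, -0.001]
force: [-0.0, -0.2, 0.1]
opening: 0.0926
gripper_force: 0.0
```

```bash
sed -i 's/OX,OY=.4681/OX,OY=.4671/' h.py; python3 - <<'E'
from h import *
s=read_state(); print(s["t"],s["tool_pos"],s["orientation"],s["opening"]); print(go(.5915,.148,.197,.126))
E
```

```text
2.1 [0.59107068 0.1469454  0.34450209] [ 3.13488723e+00  1.97004012e-01 -1.23510261e-03] 0.09259082610575861
([0.7, -1.1, 147.5], [0.0005, 0.0008, -0.0005])
```

Call:
{"method": "servo_tool", "body": {"increments": [{"slide": [0.5,-1,40],"dr": [0,0,0],"jaw": 0},{"slide": [0.5,-1,80],"dr": [0,0,0],"jaw": 0},{"slide": [0.5,-1,115],"dr": [0,0,0],"jaw": 0},{"slide": [0.5,-1,135],"dr": [0,0,0],"jaw": 0},{"slide": [0.5,-1,147],"dr": [0,0,0],"jaw": 0},{"slide": [0.5,-1,147],"dr": [0,0,0],"jaw": 0.3},{"slide": [0.5,-1,147],"dr": [0,0,0],"jaw": 0.6},{"slide": [0.5,-1,147],"dr": [0,0,0],"jaw": 1},{"slide": [0.5,-1,147],"dr": [0,0,0],"jaw": 1},{"slide": [0.5,-1,147],"dr": [0,0,0],"jaw": 1},{"slide": [0.5,-1,147],"dr": [0,0,0],"jaw": 1},{"slide": [0.5,-1,147],"dr": [0,0,0],"jaw": 1}], "force": 25}}

```text
t: 3.3
tool_pos: [0.5918, 0.1488, 0.198]
orientation: [3.135, 0.198, 0.0]
force: [-0.8, -1.2, 0.1]
opening: 0.0427
gripper_force: 25.0
```

```bash
python3 - <<'E'
from h import *
s=read_state(); print(s["t"],s["tool_pos"],s["opening"],s["gripper_force"]); b=(s["tool_pos"],s["orientation"])
# lift to TCP z .31 then over bay: D centre chassis (1,-197)
x,y,_=ch([1,-198,0])[0]; x2,y2=x,y
print(inv([[.4727,-.1139]]),x,y); print(go(*b[0][:2],.31,.126)); print(go(x,y,.31,TH))
E
```

```text
3.3 [0.59184811 0.14879095 0.19796439] 0.04274480258700655 24.96983975172043
[[ 7.09475943e-02 -1.21828753e+02]] 0.4770850818853223 -0.18995059580123497
([0.0, 0.0, -112.0], [0.0, -0.0003, -0.0001])
([-156.4, 321.6, -112.1], [0.0, -0.0003, 0.0805])
```

Call:
{"method": "servo_tool", "body": {"increments": [{"slide": [0,0,-25],"dr": [0,0,0],"jaw": 1},{"slide": [0,0,-65],"dr": [0,0,0],"jaw": 1},{"slide": [0,0,-112],"dr": [0,0,0],"jaw": 1},{"slide": [-12,25,-112],"dr": [0,0,0.01],"jaw": 1},{"slide": [-27,57,-112],"dr": [0,0,0.02],"jaw": 1},{"slide": [-44,92,-112],"dr": [0,0,0.03],"jaw": 1},{"slide": [-62,129,-112],"dr": [0,0,0.04],"jaw": 1},{"slide": [-80,166,-112],"dr": [0,0,0.05],"jaw": 1},{"slide": [-98,203,-112],"dr": [0,0,0.06],"jaw": 1},{"slide": [-116,240,-112],"dr": [0,0,0.07],"jaw": 1},{"slide": [-132,272,-112],"dr": [0,0,0.08],"jaw": 1},{"slide": [-144,298,-112],"dr": [0,0,0.0805],"jaw": 1},{"slide": [-152,314,-112],"dr": [0,0,0.0805],"jaw": 1},{"slide": [-156.4,321.6,-112],"dr": [0,0,0.0805],"jaw": 1},{"slide": [-156.4,321.6,-112],"dr": [0,0,0.0805],"jaw": 1}]}}

```text
t: 4.8
tool_pos: [0.4765, -0.1905, 0.3093]
orientation: [-3.14, -0.069, 0.001]
force: [-0.0, -0.3, -3.8]
opening: 0.0427
gripper_force: 25.0
```

```bash
python3 - <<'E'
from h import *
s=read_state(); print(s["t"],s["tool_pos"],s["orientation"],s["opening"]); 
for n in("top","side"):
    im,d=read_camera(n); np.savez(f"{n}1.npz",im=im,d=d)
    zb=.052+.1+.012
    p=proj(n,[list(s["tool_pos"][:2])+[zb]])[0]; print(n,p)
    m=cv2.inRange(cv2.cvtColor(im,cv2.COLOR_RGB2HSV),(105,120,40),(125,255,255))
    N,L,S,c=cv2.connectedComponentsWithStats(m)
    for i in range(1,N):
        if S[i,4]<15 or np.hypot(*(c[i]-p))>45: continue
        cs=np.argwhere(L==i)[:,::-1]; W=ray2z(n,cs,zb)[:,:2]; C=cloud(n,d)[L==i]; print(n,c[i],S[i],"ext",W.min(0),W.max(0),"z",np.nanmedian(C,0))
im=np.load("side1.npz")["im"]; cv2.imwrite("pics/side1.png",cv2.resize(im[90:250,240:440],None,fx=4,fy=3.7)[:600,:800,::-1])
E
```

```text
4.8 [ 0.47651388 -0.19052119  0.30930867] [-3.14042490e+00 -6.88108315e-02  1.20871703e-03] 0.04266608732687002
top [354.15338257 220.27123864]
top [313.11196911 219.69111969] [308 208  11  26 259] ext [ 0.43227767 -0.07072651] [ 0.51567948 -0.03636671] z [ 0.47908747 -0.05369776  0.05639813]
top [327.025 217.475] [324 208  11  27  80] ext [ 0.42970478 -0.12292419] [ 0.51638195 -0.08963043] z [ 0.49765213 -0.09989885  0.05694387]
side [337.52167893 162.88800192]
side [325.57142857 163.9047619 ] [324 160   7   7  21] ext [ 0.50047905 -0.20678339] [ 0.52299231 -0.16803955] z [ 0.51808694 -0.17604754  0.16457669]
side [305.80978261 169.00543478] [293 163  28  12 184] ext [ 0.53162434 -0.18222566] [ 0.62139996 -0.1178229 ] z [ 0.61320139 -0.38060982  0.01312187]
side [343.51351351 173.        ] [341 169   6   8  37] ext [ 0.44522973 -0.15315914] [ 0.46273285 -0.11072414] z [ 0.45659954 -0.16912913  0.13603477]
side [331.16129032 172.90322581] [329 170   6   7  31] ext [ 0.4838732 -0.1450361] [ 0.50207911 -0.10856679] z [ 0.49710883 -0.16776044  0.13671781]
side [336.75121951 202.54146341] [324 199  28   8 205] ext [0.42462433 0.012374  ] [0.50574867 0.05163294] z [ 0.47460498 -0.10881631  0.05685558]
```

View pics/side1.png

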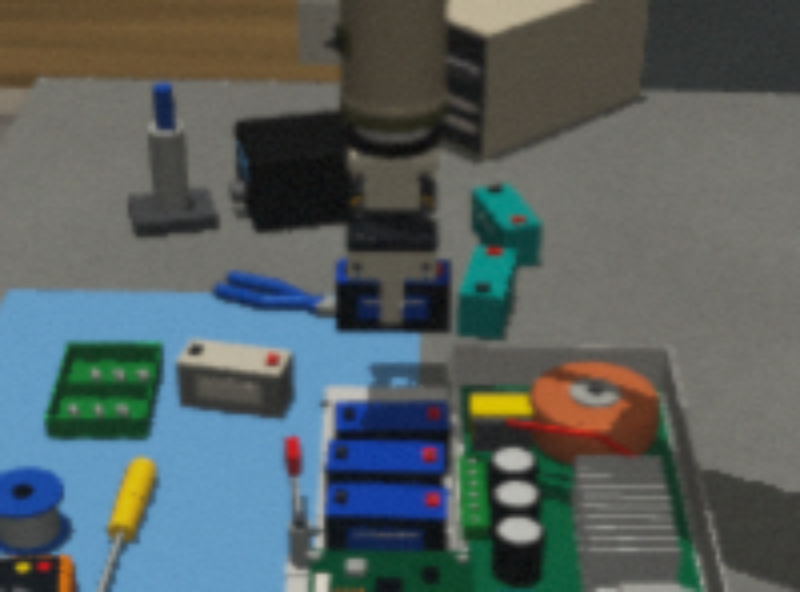

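D is held squarely and centred on the fingers: front face spans crop x 336–450 and the finger is at ~393. Nothing else has moved, so I'm lowering it into the bay.

Call:
{"method": "servo_tool", "body": {"increments": [{"slide": [0,0,30],"dr": [0,0,0],"jaw": 1},{"slide": [0,0,60],"dr": [0,0,0],"jaw": 1},{"slide": [0,0,85],"dr": [0,0,0],"jaw": 1},{"slide": [0,0,98],"dr": [0,0,0],"jaw": 1},{"slide": [0,0,104],"dr": [0,0,0],"jaw": 1},{"slide": [0,0,107],"dr": [0,0,0],"jaw": 1},{"slide": [0,0,109],"dr": [0,0,0],"jaw": 1},{"slide": [0,0,109],"dr": [0,0,0],"jaw": 1},{"slide": [0,0,109],"dr": [0,0,0],"jaw": 1}]}}

```text
t: 5.8
tool_pos: [0.4774, -0.1902, 0.2017]
orientation: [3.14, 0.071, 0.002]
force: [-0.0, -0.4, -2.7]
opening: 0.0431
gripper_force: 25.0
```

Call:
{"method": "servo_tool", "body": {"increments": [{"slide": [0,0,1],"dr": [0,0,0],"jaw": 1},{"slide": [0,0,1],"dr": [0,0,0],"jaw": 0.5},{"slide": [0,0,1],"dr": [0,0,0],"jaw": 0.42},{"slide": [0,0,1],"dr": [0,0,0],"jaw": 0.42},{"slide": [0,0,1],"dr": [0,0,0],"jaw": 0.42}]}}

```text
t: 6.3
tool_pos: [0.477, -0.19, 0.1999]
orientation: [3.141, 0.071, 0.0]
force: [-0.2, 0.2, 0.0]
opening: 0.0537
gripper_force: 0.0
```

Call:
{"method": "servo_tool", "body": {"increments": [{"slide": [0,0,-20],"dr": [0,0,0],"jaw": 0.42},{"slide": [0,0,-55],"dr": [0,0,0],"jaw": 0.42},{"slide": [0,0,-100],"dr": [0,0,0],"jaw": 0.42},{"slide": [0,10,-110],"dr": [0,0,-0.14],"jaw": 0.42},{"slide": [0,20,-110],"dr": [0,0,-0.28],"jaw": 0.42},{"slide": [0,35,-110],"dr": [0,0,-0.42],"jaw": 0.42},{"slide": [0,50,-110],"dr": [0,0,-0.56],"jaw": 0.42},{"slide": [0,54,-110],"dr": [0,0,-0.7],"jaw": 0.42},{"slide": [0,54,-110],"dr": [0,0,-0.84],"jaw": 0.42},{"slide": [0,54,-110],"dr": [0,0,-0.98],"jaw": 0.42},{"slide": [0,54,-110],"dr": [0,0,-1.12],"jaw": 0.42},{"slide": [0,54,-110],"dr": [0,0,-1.26],"jaw": 0.42},{"slide": [0,54,-110],"dr": [0,0,-1.4],"jaw": 0.42},{"slide": [0,54,-110],"dr": [0,0,-1.5],"jaw": 0.42},{"slide": [0,54,-110],"dr": [0,0,-1.5708],"jaw": 0.42},{"slide": [0,54,-110],"dr": [0,0,-1.5708],"jaw": 0.42},{"slide": [0,54,-110],"dr": [0,0,-1.5708],"jaw": 0.42}]}}

```text
t: 8.0
tool_pos: [0.4794, -0.2439, 0.3097]
orientation: [-2.173, -2.269, 0.0]
force: [-0.8, -0.7, -0.1]
opening: 0.0539
gripper_force: 0.0
```

```bash
python3 - <<'E'
from h import *
s=read_state(); print(s["t"],s["tool_pos"],s["q"].round(2),inv([s["tool_pos"][:2]]))
x,y,_=ch([0,-252,0])[0]; print(go(x,y,.196,TH+np.pi/2))
im,d=read_camera("side"); np.savez("side2.npz",im=im,d=d); n="side"
m=cv2.inRange(cv2.cvtColor(im,cv2.COLOR_RGB2HSV),(105,140,50),(125,255,255))
N,L,S,c=cv2.connectedComponentsWithStats(m)
for i in range(1,N):
    if S[i,4]<60: continue
    cs=cv2.findContours((L==i).astype(np.uint8),0,2)[0][0].reshape(-1,2)
    W=ray2z(n,cs,.055)[:,:2]; r=cv2.minAreaRect(inv(W).astype(np.float32))
    print(c[i].round(1),S[i,4],np.round(r[0],1),np.round(r[1],1),round(r[2],1))
E
```

```text
8.0 [ 0.47939357 -0.24391596  0.30969005] [-0.57  0.03  1.77 -0.    1.34 -0.61] [[   0.8569282  -252.01453232]]
([0.0, -0.8, 113.7], [-0.0001, -0.0, -0.0023])
[213.5  30. ] 965 [ 1015.6 -2464.7] [ 324.  1094.6] 12.1
[305.9 169.1] 176 [ 116.5 -329.9] [ 54.8 104.4] 70.3
[335.6 189.5] 191 [   1.8 -198. ] [98.3 42.9] 1.0
[337.1 201.6] 250 [  -0.8 -130.3] [92.2 56.9] 1.0
[335.5 213. ] 247 [  3.4 -67. ] [92.4 47.7] 1.1
[245.1 222.6] 230 [293.8  -9.6] [66.3 65.5] 1.4
[335.8 224.9] 279 [ 1.3 -3.3] [92.4 49.2] 1.1
[247.  235.6] 66 [276.7  47.9] [63.3 47. ] 17.1
[335.8 235.5] 68 [ 2.7 44.9] [24.7 57.2] 84.9
[373.2 264.4] 327 [-146.6  161. ] [136.5 104.1] 1.0
```

Call:
{"method": "servo_tool", "body": {"increments": [{"slide": [0,-0.8,40],"dr": [0,0,0],"jaw": 0.42},{"slide": [0,-0.8,80],"dr": [0,0,0],"jaw": 0.42},{"slide": [0,-0.8,105],"dr": [0,0,0],"jaw": 0.42},{"slide": [0,-0.8,113.5],"dr": [0,0,0],"jaw": 0.42},{"slide": [6,-0.8,113.5],"dr": [0,0,0],"jaw": 0.42},{"slide": [14,-0.8,113.5],"dr": [0,0,0],"jaw": 0.42},{"slide": [20,-0.8,113.5],"dr": [0,0,0],"jaw": 0.42},{"slide": [23,-0.8,113.5],"dr": [0,0,0],"jaw": 0.42},{"slide": [26,-0.8,113.5],"dr": [0,0,0],"jaw": 0.42},{"slide": [29,-0.8,113.5],"dr": [0,0,0],"jaw": 0.42},{"slide": [32,-0.8,113.5],"dr": [0,0,0],"jaw": 0.42},{"slide": [35,-0.8,113.5],"dr": [0,0,0],"jaw": 0.42},{"slide": [38,-0.8,113.5],"dr": [0,0,0],"jaw": 0.42},{"slide": [41,-0.8,113.5],"dr": [0,0,0],"jaw": 0.42},{"slide": [44,-0.8,113.5],"dr": [0,0,0],"jaw": 0.42},{"slide": [47,-0.8,113.5],"dr": [0,0,0],"jaw": 0.42},{"slide": [50,-0.8,113.5],"dr": [0,0,0],"jaw": 0.42},{"slide": [53,-0.8,113.5],"dr": [0,0,0],"jaw": 0.42},{"slide": [56,-0.8,113.5],"dr": [0,0,0],"jaw": 0.42},{"slide": [59,-0.8,113.5],"dr": [0,0,0],"jaw": 0.42}]}}

```text
t: 10.05
tool_pos: [0.4759, -0.1848, 0.1962]
orientation: [-2.171, -2.271, 0.0]
force: [0.5, -3.3, -0.9]
opening: 0.0539
gripper_force: 1.3
```

Call:
{"method": "servo_tool", "body": {"increments": [{"slide": [3,0,0],"dr": [0,0,0],"jaw": 0.42},{"slide": [6,0,0],"dr": [0,0,0],"jaw": 0.42},{"slide": [9,0,0],"dr": [0,0,0],"jaw": 0.42},{"slide": [12,0,0],"dr": [0,0,0],"jaw": 0.42},{"slide": [15,0,0],"dr": [0,0,0],"jaw": 0.42},{"slide": [18,0,0],"dr": [0,0,0],"jaw": 0.42},{"slide": [21,0,0],"dr": [0,0,0],"jaw": 0.42},{"slide": [24,0,0],"dr": [0,0,0],"jaw": 0.42},{"slide": [27,0,0],"dr": [0,0,0],"jaw": 0.42},{"slide": [30,0,0],"dr": [0,0,0],"jaw": 0.42},{"slide": [33,0,0],"dr": [0,0,0],"jaw": 0.42},{"slide": [36,0,0],"dr": [0,0,0],"jaw": 0.42},{"slide": [39,0,0],"dr": [0,0,0],"jaw": 0.42},{"slide": [42,0,0],"dr": [0,0,0],"jaw": 0.42},{"slide": [45,0,0],"dr": [0,0,0],"jaw": 0.42},{"slide": [48,0,0],"dr": [0,0,0],"jaw": 0.42},{"slide": [51,0,0],"dr": [0,0,0],"jaw": 0.42},{"slide": [54,0,0],"dr": [0,0,0],"jaw": 0.42},{"slide": [57,0,0],"dr": [0,0,0],"jaw": 0.42},{"slide": [60,0,0],"dr": [0,0,0],"jaw": 0.42}]}}

```text
t: 12.05
tool_pos: [0.4732, -0.1248, 0.1962]
orientation: [-2.171, -2.271, 0.0]
force: [0.3, -4.4, -3.3]
opening: 0.0537
gripper_force: 2.2
```

```bash
cat > look.py <<'E'
from h import *
import sys
n="side"; s=read_state(); print(s["t"],s["tool_pos"],"ch",inv([s["tool_pos"][:2]]).round(1),s["force"].round(1))
im,d=read_camera(n); np.savez(f"side_{sys.argv[1]}.npz",im=im,d=d)
m=cv2.inRange(cv2.cvtColor(im,cv2.COLOR_RGB2HSV),(105,140,50),(125,255,255))
N,L,S,c=cv2.connectedComponentsWithStats(m)
for i in range(1,N):
    if S[i,4]<40: continue
    cs=cv2.findContours((L==i).astype(np.uint8),0,2)[0][0].reshape(-1,2)
    W=inv(ray2z(n,cs,.055)[:,:2]); r=cv2.minAreaRect(W.astype(np.float32))
    if abs(r[0][0])<30: print(c[i].round(1),S[i,4],np.round(r[0],1),np.round(r[1],1),round(r[2],1))
E
python3 look.py p1
```

```text
12.05 [ 0.47320897 -0.12481848  0.19622296] ch [[ 1.000e-01 -1.328e+02]] [ 0.3 -4.4 -3.3]
[336.3 219.9] 901 [  2.7 -35. ] [170.2  95.3] 89.0
```

Call:
{"method": "servo_tool", "body": {"increments": [{"slide": [3,0,0],"dr": [0,0,0],"jaw": 0.42},{"slide": [6,0,0],"dr": [0,0,0],"jaw": 0.42},{"slide": [9,0,0],"dr": [0,0,0],"jaw": 0.42},{"slide": [12,0,0],"dr": [0,0,0],"jaw": 0.42},{"slide": [15,0,0],"dr": [0,0,0],"jaw": 0.42},{"slide": [18,0,0],"dr": [0,0,0],"jaw": 0.42},{"slide": [21,0,0],"dr": [0,0,0],"jaw": 0.42},{"slide": [24,0,0],"dr": [0,0,0],"jaw": 0.42},{"slide": [27,0,0],"dr": [0,0,0],"jaw": 0.42},{"slide": [30,0,0],"dr": [0,0,0],"jaw": 0.42},{"slide": [33,0,0],"dr": [0,0,0],"jaw": 0.42},{"slide": [36,0,0],"dr": [0,0,0],"jaw": 0.42},{"slide": [39,0,0],"dr": [0,0,0],"jaw": 0.42},{"slide": [42,0,0],"dr": [0,0,0],"jaw": 0.42},{"slide": [45,0,0],"dr": [0,0,0],"jaw": 0.42},{"slide": [48,0,0],"dr": [0,0,0],"jaw": 0.42}]}}

```text
t: 13.7
tool_pos: [0.4711, -0.0769, 0.1963]
orientation: [2.17, 2.271, 0.0]
force: [0.3, -4.3, -1.2]
opening: 0.0542
gripper_force: 2.5
```

```bash
python3 look.py p2
```

```text
13.7 [ 0.47107863 -0.07691969  0.19631286] ch [[  0.1 -84.8]] [ 0.3 -4.3 -1.2]
[336.1 225.5] 740 [ 2.5 -7.9] [ 99.9 133.5] 1.1
```

Call:
{"method": "servo_tool", "body": {"increments": [{"slide": [3,0,0],"dr": [0,0,0],"jaw": 0.42},{"slide": [6,0,0],"dr": [0,0,0],"jaw": 0.42},{"slide": [9,0,0],"dr": [0,0,0],"jaw": 0.42},{"slide": [12,0,0],"dr": [0,0,0],"jaw": 0.42},{"slide": [15,0,0],"dr": [0,0,0],"jaw": 0.42},{"slide": [18,0,0],"dr": [0,0,0],"jaw": 0.42},{"slide": [21,0,0],"dr": [0,0,0],"jaw": 0.42},{"slide": [24,0,0],"dr": [0,0,0],"jaw": 0.42},{"slide": [27,0,0],"dr": [0,0,0],"jaw": 0.42},{"slide": [30,0,0],"dr": [0,0,0],"jaw": 0.42},{"slide": [33,0,0],"dr": [0,0,0],"jaw": 0.42},{"slide": [36,0,0],"dr": [0,0,0],"jaw": 0.42},{"slide": [39,0,0],"dr": [0,0,0],"jaw": 0.42},{"slide": [42,0,0],"dr": [0,0,0],"jaw": 0.42}]}}

```text
t: 15.15
tool_pos: [0.4691, -0.0352, 0.1963]
orientation: [2.17, 2.271, -0.001]
force: [-0.5, -6.0, 0.1]
opening: 0.0536
gripper_force: 3.0
```

Call:
{"method": "servo_tool", "body": {"increments": [{"slide": [3,0,0],"dr": [0,0,0],"jaw": 0.42},{"slide": [6,0,0],"dr": [0,0,0],"jaw": 0.42},{"slide": [9,0,0],"dr": [0,0,0],"jaw": 0.42},{"slide": [12,0,0],"dr": [0,0,0],"jaw": 0.42},{"slide": [15,0,0],"dr": [0,0,0],"jaw": 0.42},{"slide": [18,0,0],"dr": [0,0,0],"jaw": 0.42},{"slide": [21,0,0],"dr": [0,0,0],"jaw": 0.42},{"slide": [24,0,0],"dr": [0,0,0],"jaw": 0.42},{"slide": [27,0,0],"dr": [0,0,0],"jaw": 0.42},{"slide": [30,0,0],"dr": [0,0,0],"jaw": 0.42},{"slide": [33,0,0],"dr": [0,0,0],"jaw": 0.42},{"slide": [36,0,0],"dr": [0,0,0],"jaw": 0.42},{"slide": [39,0,0],"dr": [0,0,0],"jaw": 0.42},{"slide": [42,0,0],"dr": [0,0,0],"jaw": 0.42},{"slide": [45,0,0],"dr": [0,0,0],"jaw": 0.42},{"slide": [48,0,0],"dr": [0,0,0],"jaw": 0.42}]}}

```text
t: 16.75
tool_pos: [0.4668, 0.0128, 0.1963]
orientation: [-2.17, -2.271, 0.001]
force: [-0.7, -6.0, 0.7]
opening: 0.0544
gripper_force: 3.1
```

```bash
python3 look.py p3; python3 -c "
from h import *
im=np.load('side_p3.npz')['im']; cv2.imwrite('pics/p3.png',cv2.resize(im[130:280,280:440],None,fx=4.9,fy=4)[:600,:800,::-1])"
```

```text
16.75 [0.46682692 0.01275776 0.19631033] ch [[-0.  5.]] [-0.7 -6.   0.7]
[337.  233.6] 257 [-1.  37.6] [92.8 42.2] 1.2
```

View pics/p3.png

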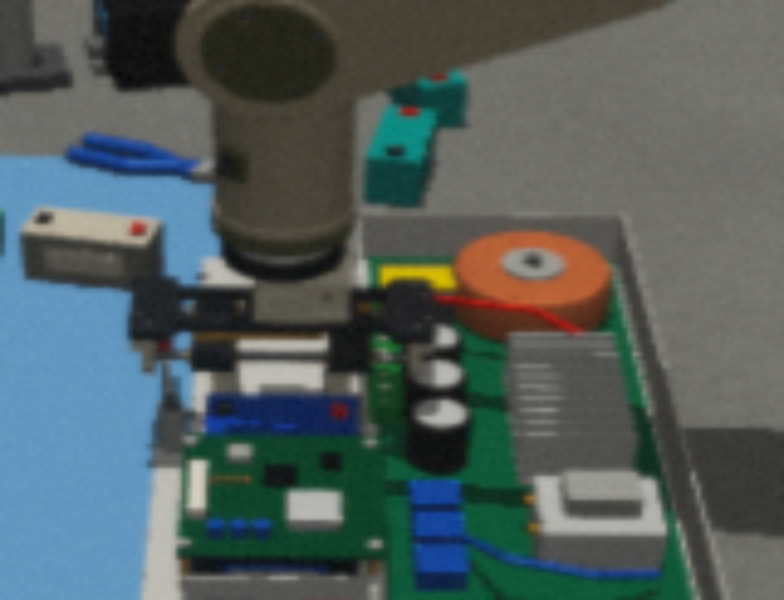

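The row is square with D's lid in front of the board, 15 mm to go and push force 6 N. Continuing gently.

Call:
{"method": "servo_tool", "body": {"increments": [{"slide": [2,0,0],"dr": [0,0,0],"jaw": 0.42},{"slide": [4,0,0],"dr": [0,0,0],"jaw": 0.42},{"slide": [6,0,0],"dr": [0,0,0],"jaw": 0.42},{"slide": [8,0,0],"dr": [0,0,0],"jaw": 0.42},{"slide": [10,0,0],"dr": [0,0,0],"jaw": 0.42},{"slide": [12,0,0],"dr": [0,0,0],"jaw": 0.42},{"slide": [13,0,0],"dr": [0,0,0],"jaw": 0.42}]}}

```text
t: 17.5
tool_pos: [0.4663, 0.0253, 0.1963]
orientation: [2.169, 2.271, -0.002]
force: [0.5, -13.8, -0.1]
opening: 0.0537
gripper_force: 6.7
```

Call:
{"method": "servo_tool", "body": {"increments": [{"slide": [1,0,0],"dr": [0,0,0],"jaw": 0.42},{"slide": [2,0,0],"dr": [0,0,0],"jaw": 0.42}]}}

```text
t: 17.7
tool_pos: [0.4664, 0.026, 0.1964]
orientation: [2.167, 2.27, -0.005]
force: [0.3, -25.2, 0.2]
opening: 0.054
gripper_force: 12.3
```

Call:
{"method": "servo_tool", "body": {"increments": [{"slide": [0.5,0,0],"dr": [0,0,0],"jaw": 0.42},{"slide": [1,0,0],"dr": [0,0,0],"jaw": 0.42}]}}

```text
t: 17.9
tool_pos: [0.4664, 0.0262, 0.1965]
orientation: [2.167, 2.269, -0.007]
force: [0.4, -27.5, 0.6]
opening: 0.054
gripper_force: 14.0
```

Hard contact: force jumps to 27 N with no further motion. Backing off, lifting clear, checking D, and turning to the gate.

Call:
{"method": "servo_tool", "body": {"increments": [{"slide": [-6,0,0],"dr": [0,0,0],"jaw": 0.42},{"slide": [-20,0,0],"dr": [0,0,0],"jaw": 0.42},{"slide": [-45,0,0],"dr": [0,0,0],"jaw": 0.42},{"slide": [-65,0,-10],"dr": [0,0,0],"jaw": 0.5},{"slide": [-75,0,-50],"dr": [0,0,0],"jaw": 0.6},{"slide": [-75,0,-95],"dr": [0,0,0],"jaw": 1},{"slide": [-75,10,-115],"dr": [0,0,-0.14],"jaw": 1},{"slide": [-75,35,-115],"dr": [0,0,-0.28],"jaw": 1},{"slide": [-75,60,-115],"dr": [0,0,-0.42],"jaw": 1},{"slide": [-75,85,-115],"dr": [0,0,-0.56],"jaw": 1},{"slide": [-75,100,-115],"dr": [0,0,-0.7],"jaw": 1},{"slide": [-75,106,-115],"dr": [0,0,-0.84],"jaw": 1},{"slide": [-75,106,-115],"dr": [0,0,-0.98],"jaw": 1},{"slide": [-75,106,-115],"dr": [0,0,-1.12],"jaw": 1},{"slide": [-75,106,-115],"dr": [0,0,-1.26],"jaw": 1},{"slide": [-75,106,-115],"dr": [0,0,-1.4],"jaw": 1},{"slide": [-75,106,-115],"dr": [0,0,-1.54],"jaw": 1},{"slide": [-75,106,-115],"dr": [0,0,-1.67],"jaw": 1},{"slide": [-75,106,-115],"dr": [0,0,-1.67],"jaw": 1}]}}

```text
t: 19.8
tool_pos: [0.5754, -0.0415, 0.311]
orientation: [0.23, -3.133, -0.002]
force: [-0.1, -0.3, -0.6]
opening: 0.0005
gripper_force: 0.0
```

```bash
python3 look.py g0; python3 - <<'E'
from h import *
im=np.load("side_g0.npz")["im"]; hsv=cv2.cvtColor(im,cv2.COLOR_RGB2HSV)
m=cv2.inRange(hsv,(0,150,90),(6,255,255))|cv2.inRange(hsv,(174,150,90),(180,255,255)); m[:180]=0;m[230:]=0;m[:,:300]=0;m[:,330:]=0
v,u=np.nonzero(m); print("tab",u.mean(),v.mean(),len(u),inv(ray2z("side",[[u.mean(),v.mean()]],.06)[:,:2]))
x,y,_=ch([106,-55,0])[0]; print(go(x,y,.239,TH+np.pi/2+1.67))
i2,d2=read_camera("top"); np.savez("top_g0.npz",im=i2,d=d2)
a=cv2.resize(im[170:270,290:400],(800,600),interpolation=cv2.INTER_CUBIC); cv2.imwrite("pics/g0.png",a[:,:,::-1])
E
```

```text
19.8 [ 0.57543325 -0.04152609  0.31103973] ch [[106.  -54.2]] [-0.1 -0.3 -0.6]
[335.3 235. ] 194 [-0.6 42.4] [92.4 32.6] 1.2
[336.4 270.5] 64 [  1.9 195.1] [92.   3.9] 1.3
tab 312.75 212.25 16 [[ 79.25719609 -60.19192121]]
([0.1, -0.9, 72.1], [0.0008, -0.0002, -0.0028])
```

View pics/g0.png

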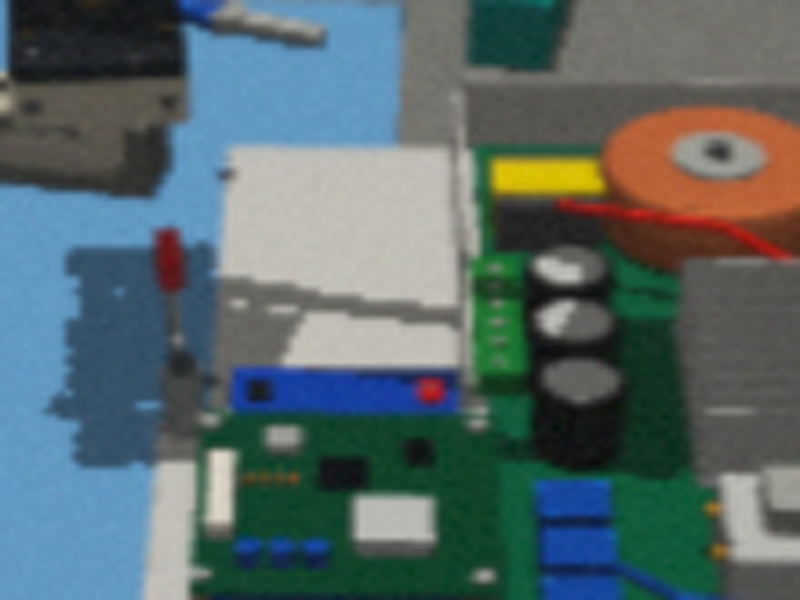

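D is home and square: lid rear edge at chassis y≈26, and the frame itself is ~2 mm off. The red tab is at crop (168,260), gate angle ≈1.67. Next, compute the arc rows.

```bash
python3 - <<'E'
from h import *
st=read_state(); base=(st["tool_pos"],st["orientation"])
H=np.array([70,20.5])
for th,gap in [(1.67,14),(1.67,14),(1.67,6),(1.67,0)]+[(t,-1) for t in np.arange(1.57,.05,-.1)]:
    d=np.array([-np.cos(th),-np.sin(th)]); n=np.array([-np.sin(th),np.cos(th)]); p=H+80*d-n*(13.5+gap)
    w=ch([*p,0])[0]; print(round(th,2),p.round(0),*go(w[0],w[1],.239,TH+np.pi/2+th,base))
E
```

```text
1.67 [105. -56.] [0.9, -2.2, 72.1] [0.0007, -0.0002, -0.004]
1.67 [105. -56.] [0.9, -2.2, 72.1] [0.0007, -0.0002, -0.004]
1.67 [ 97. -57.] [8.9, -2.2, 72.1] [0.0007, -0.0002, -0.004]
1.67 [ 91. -58.] [14.9, -2.2, 72.1] [0.0007, -0.0002, -0.004]
1.57 [ 82. -60.] [24.0, -3.1, 72.1] [0.0006, -0.0002, 0.096]
1.47 [ 74. -60.] [32.1, -3.2, 72.1] [0.0006, -0.0003, 0.196]
1.37 [ 66. -60.] [40.1, -2.5, 72.1] [0.0006, -0.0003, 0.296]
1.27 [ 58. -60.] [48.1, -0.9, 72.1] [0.0006, -0.0003, 0.396]
1.17 [ 50. -58.] [55.8, 1.4, 72.1] [0.0006, -0.0004, 0.496]
1.07 [ 43. -56.] [63.3, 4.5, 72.1] [0.0006, -0.0004, 0.596]
0.97 [ 35. -53.] [70.4, 8.3, 72.1] [0.0006, -0.0004, 0.696]
0.87 [ 28. -49.] [77.2, 12.8, 72.1] [0.0005, -0.0005, 0.796]
0.77 [ 21. -44.] [83.4, 18.0, 72.1] [0.0005, -0.0005, 0.896]
0.67 [ 15. -39.] [89.1, 23.7, 72.1] [0.0005, -0.0005, 0.996]
0.57 [  9. -33.] [94.2, 30.0, 72.1] [0.0005, -0.0005, 1.096]
0.47 [  4. -27.] [98.6, 36.8, 72.1] [0.0005, -0.0006, 1.196]
0.37 [ -0. -20.] [102.4, 44.0, 72.2] [0.0004, -0.0006, 1.296]
0.27 [ -4. -13.] [105.4, 51.5, 72.2] [0.0004, -0.0006, 1.396]
0.17 [-7. -5.] [107.6, 59.3, 72.2] [0.0004, -0.0007, 1.496]
0.07 [-9.  2.] [109.0, 67.2, 72.2] [0.0004, -0.0007, 1.596]
```

Call:
{"method": "servo_tool", "body": {"increments": [{"slide": [1,-2,35],"dr": [0,0,0],"jaw": 1},{"slide": [1,-2,65],"dr": [0,0,0],"jaw": 1},{"slide": [1,-2,72],"dr": [0,0,0],"jaw": 1},{"slide": [9,-2,72],"dr": [0,0,0],"jaw": 1},{"slide": [15,-2,72],"dr": [0,0,0],"jaw": 1},{"slide": [24,-3.1,72],"dr": [0,0,0.096],"jaw": 1},{"slide": [32.1,-3.2,72],"dr": [0,0,0.196],"jaw": 1},{"slide": [40.1,-2.5,72],"dr": [0,0,0.296],"jaw": 1},{"slide": [48.1,-0.9,72],"dr": [0,0,0.396],"jaw": 1},{"slide": [55.8,1.4,72],"dr": [0,0,0.496],"jaw": 1},{"slide": [63.3,4.5,72],"dr": [0,0,0.596],"jaw": 1},{"slide": [70.4,8.3,72],"dr": [0,0,0.696],"jaw": 1},{"slide": [77.2,12.8,72],"dr": [0,0,0.796],"jaw": 1},{"slide": [83.4,18,72],"dr": [0,0,0.896],"jaw": 1},{"slide": [89.1,23.7,72],"dr": [0,0,0.996],"jaw": 1},{"slide": [94.2,30,72],"dr": [0,0,1.096],"jaw": 1},{"slide": [98.6,36.8,72],"dr": [0,0,1.196],"jaw": 1},{"slide": [102.4,44,72],"dr": [0,0,1.296],"jaw": 1},{"slide": [105.4,51.5,72],"dr": [0,0,1.396],"jaw": 1},{"slide": [107.6,59.3,72],"dr": [0,0,1.496],"jaw": 1}]}}

```text
t: 21.9
tool_pos: [0.4608, 0.0014, 0.2416]
orientation: [1.969, 2.443, 0.001]
force: [-1.5, -3.5, 0.6]
opening: 0.0004
gripper_force: 1.7
```

```bash
python3 look.py g1; python3 - <<'E'
from h import *
for y in (5.5,8,10):
    x,yy,_=ch([-10,y,0])[0]; print(y,go(x,yy,.239,TH+np.pi/2))
E
```

```text
21.9 [0.46083149 0.00138152 0.24159974] ch [[-6.6 -6.1]] [-1.5 -3.5  0.6]
[336.2 234.8] 193 [-0.8 42.4] [92.6 32.6] 1.2
[336.8 270.5] 62 [  1.9 195.1] [92.   3.9] 1.3
5.5 ([11.1, -1.4, 2.4], [0.0032, 0.0011, 0.1629])
8 ([13.6, -1.0, 2.4], [0.0032, 0.0011, 0.1629])
10 ([15.5, -0.7, 2.4], [0.0032, 0.0011, 0.1629])
```

Call:
{"method": "servo_tool", "body": {"increments": [{"slide": [3,-0.5,0],"dr": [0,0,0.04],"jaw": 1},{"slide": [6,-1,0],"dr": [0,0,0.08],"jaw": 1},{"slide": [9,-1.2,0],"dr": [0,0,0.12],"jaw": 1},{"slide": [11.5,-1.3,0],"dr": [0,0,0.163],"jaw": 1},{"slide": [13,-1.2,0],"dr": [0,0,0.163],"jaw": 1},{"slide": [13,-1.2,0],"dr": [0,0,0.163],"jaw": 1}]}}

```text
t: 22.55
tool_pos: [0.4573, 0.0132, 0.2412]
orientation: [2.153, 2.282, 0.001]
force: [-0.4, -8.2, 1.6]
opening: 0.0005
gripper_force: 3.9
```

Call:
{"method": "servo_tool", "body": {"increments": [{"slide": [1,0,0],"dr": [0,0,0],"jaw": 1},{"slide": [2,0,0],"dr": [0,0,0],"jaw": 1}]}}

```text
t: 22.75
tool_pos: [0.4573, 0.014, 0.2413]
orientation: [2.151, 2.28, -0.003]
force: [-1.2, -19.8, 1.5]
opening: 0.0008
gripper_force: 10.4
```

Hard stop reached. Both contacts agree on a frame offset of ~1.9 mm, so gate = 0 and the row is home. Retreating and checking.

Call:
{"method": "servo_tool", "body": {"increments": [{"slide": [-5,0,0],"dr": [0,0,0],"jaw": 1},{"slide": [-20,0,0],"dr": [0,0,0],"jaw": 1},{"slide": [-45,0,-10],"dr": [0,0,0],"jaw": 1},{"slide": [-70,0,-50],"dr": [0,0,0],"jaw": 1},{"slide": [-110,0,-90],"dr": [0,0,0],"jaw": 1},{"slide": [-155,0,-110],"dr": [0,0,0],"jaw": 1},{"slide": [-200,0,-120],"dr": [0,0,0],"jaw": 1},{"slide": [-240,0,-120],"dr": [0,0,0],"jaw": 1},{"slide": [-260,0,-120],"dr": [0,0,0],"jaw": 1},{"slide": [-260,0,-120],"dr": [0,0,0],"jaw": 1},{"slide": [-260,0,-120],"dr": [0,0,0],"jaw": 1}]}}

```text
t: 23.85
tool_pos: [0.4709, -0.2434, 0.3598]
orientation: [2.158, 2.283, 0.001]
force: [-1.0, 1.0, 0.4]
opening: 0.0009
gripper_force: 0.0
```

```bash
python3 look.py e; python3 -c "
from h import *
im=np.load('side_e.npz')['im']; cv2.imwrite('pics/e.png',cv2.resize(im[150:300,220:420],(800,600),interpolation=cv2.INTER_CUBIC)[:,:,::-1])"
```

```text
23.85 [ 0.4708869  -0.24341465  0.35981158] ch [[  -7.6 -251.1]] [-1.   1.   0.4]
[336.5 234.9] 200 [ 0.6 42.4] [95.5 32.6] 1.2
[336.7 270.5] 62 [  1.9 195.1] [92.   3.9] 1.3
```

View pics/e.png

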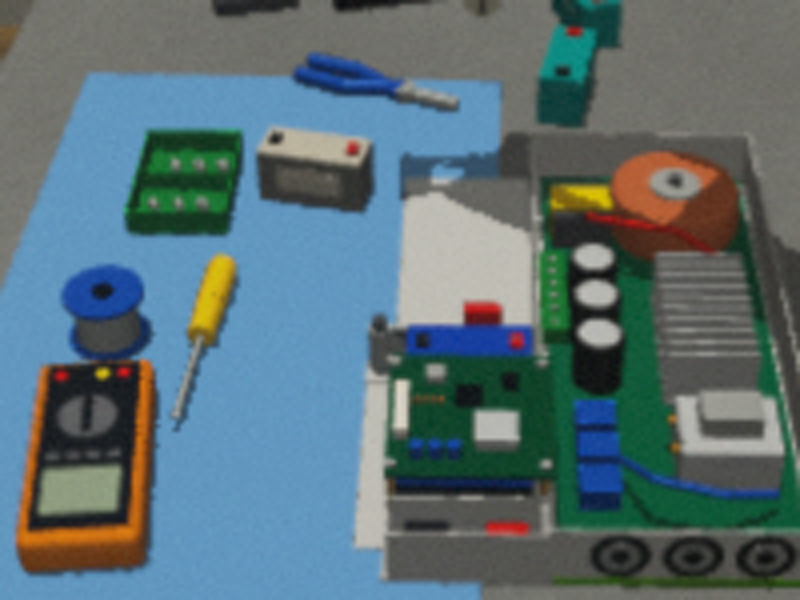

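The gate is shut, with the red tab at crop (482,313) right behind D's lid at (465,340). The row is home and square, and everything else is in place.

```bash
python3 -c "
from plant import close_job; print(close_job())"
```

```text
the job is handed in; nothing more can be done
None
```

The job is handed in at about 24 s: all four new batteries are square and home against the stop, the gate is fully shut behind them, and the old battery and everything else on the bench were left in place.

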